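# Make up the seasoning tray

### The job

Make up the seasoning tray for the line from the clean set draining on the wire rack: along the tray's far edge stand the wooden pepper mill in the left corner, the tall steel dredger in the right corner and the small dredger midway between them; then set the pinch pot in front of the small dredger, midway along the near edge, and put its lid on. Far and left are as the robot sees them. Everything stands flat on the tray with no more than about 2 cm between it and the rim of its edge (of both edges in a corner), and the cup of tasting spoons on the tray and the pastry cutter on the rack stay where they are.

Things in the scene. Friction and masses are not known exactly. Their poses are not given: they have to be found in the camera images.
- tray: Low metal tray, fixed, on one side of the bench. 230 (x) by 300 mm (y) over its flange; floor inside 200 by 270 mm, its top 3 mm above the bench; the rim is 15 mm above the bench, its upright inner faces at x = +-100 and y = +-135 mm. Origin: tray centre at bench level. x points to the far edge (away from the robot, within 15 degrees), y to the left edge, z up.
- rack: Wire cooling rack, fixed, on the other side of the bench. 220 (x) by 300 mm (y), wire tops 18 mm above the bench. Origin: centre at bench level; x away from the robot within 15 degrees, y left, z up. The set and the pastry cutter stand upright on it in two rows along y (rows 114 mm apart, 90 mm between neighbours in a row, give or take 6 mm), in any order.
- mill_mid (a point): Pepper mill: wooden cylinder 50 mm in diameter with a rounded wooden head and a small steel nut on top, 90 mm high in all, straight-sided from the bottom to 56 mm, about 0.17 kg. Point on its axis half-way up (45 mm above its underside); z up.
- dredger_mid (a point): Tall dredger (shaker): steel cylinder 60 mm in diameter, 85 mm high, with a slightly domed top full of holes, straight-sided to 77 mm, about 0.19 kg. Point on its axis half-way up (42.5 mm above its underside); z up.
- shaker_mid (a point): Small dredger (shaker): steel cylinder 46 mm in diameter, 62 mm high, with a flat top full of holes, about 0.12 kg. Point on its axis half-way up (31 mm above its underside); z up.
- pot_mid (a point): Pinch pot: open round steel pot 60 mm in diameter, 48 mm high, wall 2.5 mm, with a closed bottom, about 0.16 kg. Point on its axis half-way up (24 mm above its underside); z up.
- lid_knob (a point): Lid of the pinch pot: round steel flange 62 mm across, 4 mm thick; below it a plug 7 mm deep, tapering from 47 to 36 mm, for the pot's mouth (55 mm); above it a dark wooden knob 18 mm across, 30 mm high. 41 mm high in all, 0.09 kg; stands on its plug. Point on the axis half-way up the knob, 26 mm above the plug's underside; seated, 43 mm above the pot's half-way point. z up.
- spoons: Steel cup of tasting spoons standing on the tray near its near left corner (about 62 mm to the near side and 96 mm to the left of the tray's centre), 52 mm in diameter, cup 60 mm high, spoons up to 100 mm high. To be left alone. Origin at the centre of its underside; z up.
- cutter: Pastry cutter: open steel ring 64 mm in diameter, 28 mm high, with an arched steel strap handle across its top (58 mm high in all), on the rack among the set. To be left alone. Origin at the centre of its underside; z up.
There are look-alikes about, which are no part of the job. Leave any red look-alike of the part that bears shaker_mid alone.

How it is judged:
By the outcome, as a careful person would: the job done as asked, in the order asked, and still so for the second after the job is handed in, with the robot touching nothing.
It also fails if it takes over 128 s, if anything falls off the work surface, if the arm or the gripper's body presses on something with over 40 N, if the wrist force passes 120 N, or if a joint passes its speed limit or range.

### The arm

A 6-joint arm with a two-finger parallel gripper is mounted at the origin on the work surface. World frame = base frame: x ahead of the robot, y to its left, z up, the work surface at z = 0. Lengths are in mm, angles in rad, forces in N, time in s.
With the tool pointing down it reaches from about 400 to 925 mm from the base axis. Payload 12.5 kg.
Tool frame: the origin (TCP) lies at the very end of the fingers, on their centre line; the grasp point (between the pads) lies 19 mm behind it; z points along the fingers, y is the direction in which the jaws open and shut (so a half turn about z gives the same grasp; the last joint's range is limited). The gripper opens to 95 mm and grips with 3 to 60 N. Pads are 20 mm wide; open, the fingers measure 119 mm over their backs; the gripper's body (75 mm by 180 mm) begins 59 mm behind the grasp point.
Start: joints at [1.051, 0.491, 1.559, -0, 1.092, -0.106], TCP at [251.293, 572.275, 214.661] pointing down, gripper open.
Joint ranges: [-3.1, 3.1], [-0.84, 2.19], [0.05, 2.79], [-1.13, 4.28], [0.06, 2.93], [-2.69, 2.69]. Speed limits (rad/s): [2.22, 2.22, 2.79, 3.14, 3.14, 3.14].

### API

Orientations are given as [roll, pitch, yaw] about the fixed x, y, z axes, in that order (R = Rz(yaw) Ry(pitch) Rx(roll)).
In Python, from cell import env gives the robot as it stands. The module is installed in compiled form; this text tells all that it offers.
- The arm moves only by the tool arm_command, never from a script. Its argument "deltas" is a list that holds one entry, the list of rows, each a list of 5 numbers: the closure, from 0 (fully open) to 1 (shut), then the shift along the world's x, y, z as a fraction of full scale, then the turn about the world's z as a fraction of full scale. In form: [[[grip, dx, dy, dz, twist], ...]]. A call has 1 to 12 rows; each row shifts and turns the pose as measured when the row begins; what a row does not reach is not made up. Full scale, the value 1, is 100 mm for a shift and pi/4 rad for a turn. A row lasts 1/12 s, in which the tool goes at most 41.7 mm and 7.16 degrees, less where a joint would pass 70% of its speed; a pose out of reach is approached as far as the arm can. A call with a number of a shift or a turn outside -1 to 1 is refused whole. A call with a gripper value outside its range is refused whole. The fingers move at their own pace and stop on an object; the grip force is fixed at half the most. Time passes only in rows, so rows that do not move let the fingers close. It gives the time, the measured TCP pose, the force and the opening at its end, in the units of the state.
- env.state(): the state, without advancing time (a new reading comes with each control period).
- env.read_camera(name): name is "side" or "top" or "wrist"; returns a dict with "frame" (420x560x3 uint8, red, green, blue), "fx", "fy", "cx", "cy" (pixels), "R" (3x3) and "t" (3): a world point X has camera coordinates R X + t; the wrist camera has in their place "tool_from_camera" (4x4, takes a point from camera to tool coordinates, whose origin is the TCP and whose axes are the flange's). Camera axes: x right, y down, z forward; pixel columns grow to the right and rows downward; lengths in mm; the calibration is good to about 2 mm. A picture is of the moment at which its call begins: read the wrist's pose just before it. There is no depth.
- env.job_done(): hands the job in, once; it reports no verdict.
The state is a dict: "t": time; "joints": joint angles; "qvel": joint speeds; "tau": joint torques, N m; "eef_pos": TCP position; "tcp_rot": TCP orientation; "ft_force": force on the tool from outside, world axes, zero at the start; "moment": the same for the moment, N m; "opening": opening from 0.0 (shut) to 1.0 (fully open).
Only numpy, scipy, OpenCV 4.12 (cv2) and the standard library are available. Lean on these libraries where they do the work, as an engineer would, in place of code of your own. Each camera call takes 0.05 s, during which the arm holds its last target.

## Working session

There is one attempt and no reset: what is moved stays moved. The work goes in short steps, Python scripts to look and compute and a tool call to move; the robot and the scene stay as the last step left them, time stands still between calls to the robot, and variables do not carry over. Pictures are saved under pics/ and viewed, and the job is handed in when it is done.

Besides the shell and the picture viewer there is one more tool, called after "Request:" as name(argument=value, ...), one argument or row to a line, values as JSON. arm_command: Moves the arm, as the interface text tells. Its arguments: {"type":"object","properties":{"deltas":{"type":"array","items":{"type":"array","items":{"type":"array","items":{"type":"number","minimum":-1,"maximum":1}}}}},"required":["deltas"]}

```bash
mkdir -p pics; cat > h.py <<'E'
import numpy as np, cv2
from cell import env
def shot(n,fn):
    c=env.read_camera(n); cv2.imwrite('pics/'+fn,c['frame'][:,:,::-1]); return c
E
python3 - <<'E'
from h import *
s=env.state(); print(s)
import pickle
for n in ['top','side','wrist']:
    c=shot(n,n+'0.png'); pickle.dump(c,open(n+'0.pkl','wb')); print(n,{k:np.round(v,3).tolist() for k,v in c.items() if k!='frame'})
E
```

```text
{'t': 0.0, 'joints': array([ 1.05139679e+00,  4.91568389e-01,  1.55946994e+00,  3.33470912e-07,
        1.09168208e+00, -1.05606852e-01]), 'qvel': array([-6.30802747e-04, -1.06451890e-03, -4.95414257e-04,  2.49750596e-04,
        7.46794562e-05, -1.18964469e-03]), 'tau': array([ 3.88699715e-03, -6.12649941e+01, -2.58195966e+01,  6.94179372e-02,
        4.81073989e-02, -7.32681951e-05]), 'eef_pos': array([251.16164255, 572.04139816, 214.0492041 ]), 'tcp_rot': array([-3.14047122e+00, -1.19171024e-04,  2.72779975e+00]), 'ft_force': array([-0.06992289,  0.11418238,  0.26387423]), 'moment': array([-0.00083512,  0.00207588,  0.00869341]), 'opening': 1.0039822098421562}
top {'fx': 491.734, 'fy': 491.734, 'cx': 276.957, 'cy': 210.782, 'R': [[-0.019, -1.0, 0.003], [-0.996, 0.019, -0.09], [0.09, -0.004, -0.996]], 't': [2.292, 472.655, 1201.985]}
side {'fx': 508.493, 'fy': 508.493, 'cx': 278.601, 'cy': 206.359, 'R': [[0.979, -0.203, -0.014], [-0.113, -0.482, -0.869], [0.17, 0.852, -0.495]], 't': [-455.355, 118.695, 1038.028]}
wrist {'fx': 361.376, 'fy': 361.376, 'cx': 280.812, 'cy': 206.738, 'tool_from_camera': [[-0.002, -0.961, -0.277, 77.69], [1.0, -0.002, 0.0, -0.166], [-0.001, -0.277, 0.961, -170.637], [0.0, 0.0, 0.0, 1.0]]}
```

View pics/top0.png

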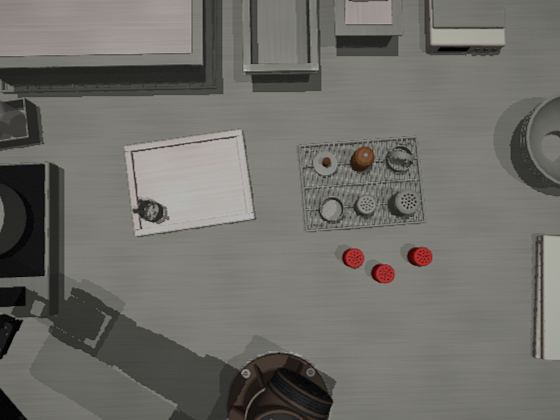

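View pics/side0.png

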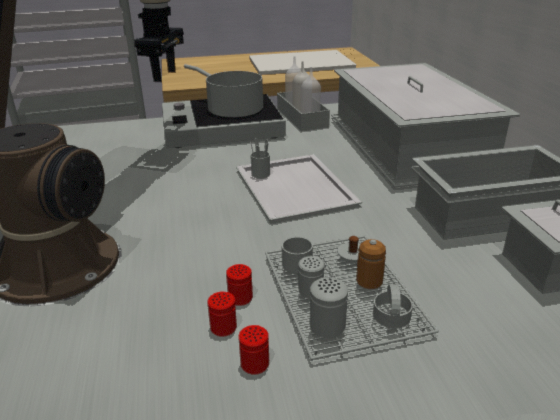

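View pics/wrist0.png

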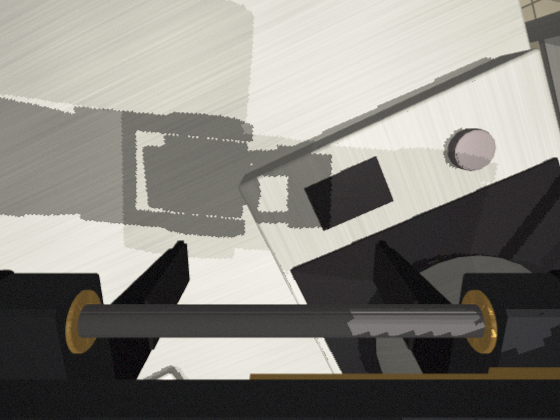

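The top view (robot at the bottom, far = up) shows the tray at left (125–255, 130–236) with the spoon cup at (150,210), and the rack at right. Candidates:
- **Lid:** (325,161), with knob.
- **Mill:** (362,158), brown.
- **Cutter:** (400,158), with strap.
- **Pot:** (331,208), open.
- **Small dredger:** (366,204).
- **Tall dredger:** (405,202), larger.
- **Red shakers:** (353,257), (383,273) and (420,256). These are look-alikes to leave alone.

Next is a close crop to check these.

```bash
python3 - <<'E'
import pickle,cv2,numpy as np
f=pickle.load(open('top0.pkl','rb'))['frame'][:,:,::-1]
cv2.imwrite('pics/c1.png',cv2.resize(f[125:285,295:440],None,fx=3.7,fy=3.7,interpolation=cv2.INTER_CUBIC))
cv2.imwrite('pics/c2.png',cv2.resize(f[120:245,115:265],None,fx=4.5,fy=4.5,interpolation=cv2.INTER_CUBIC))
f=pickle.load(open('side0.pkl','rb'))['frame'][:,:,::-1]
cv2.imwrite('pics/c3.png',cv2.resize(f[225:360,250:440],None,fx=4,fy=4,interpolation=cv2.INTER_CUBIC))
E
```

```text
(no output)
```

View pics/c1.png

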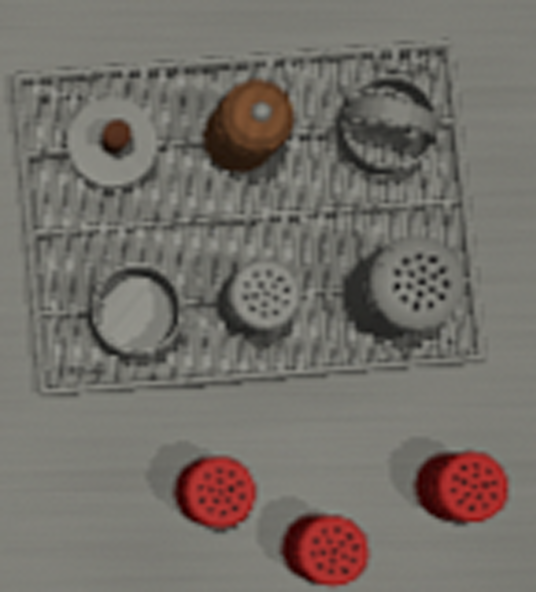

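View pics/c2.png

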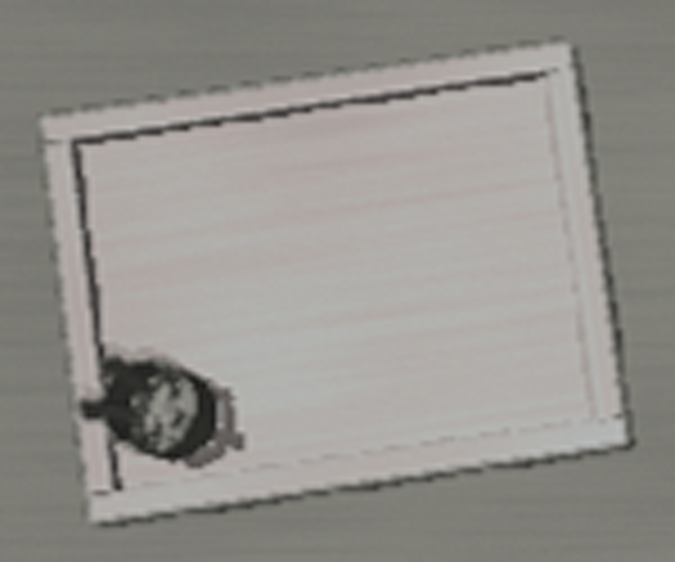

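View pics/c3.png

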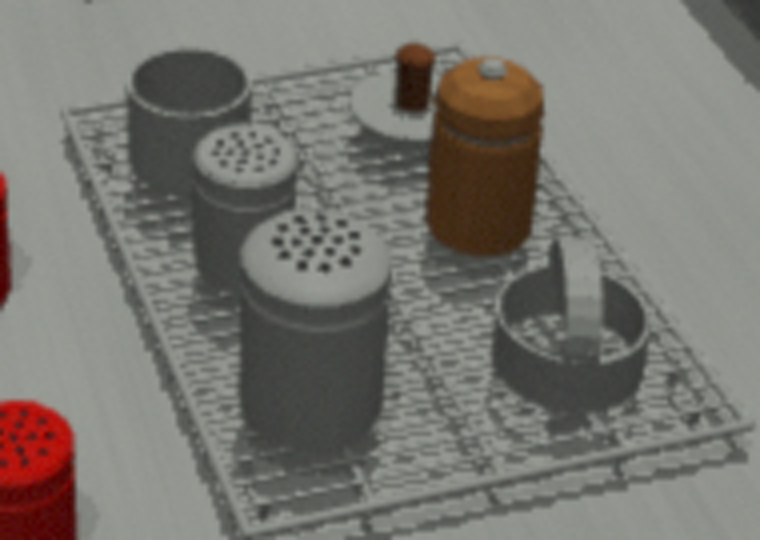

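```bash
cat >> h.py <<'E'
def ray(c,u,v,z):
    d=np.array([(u-c['cx'])/c['fx'],(v-c['cy'])/c['fy'],1.0]); R=np.array(c['R']);t=np.array(c['t'])
    o=-R.T@t; w=R.T@d; return (o+w*(z-o[2])/w[2])
def proj(c,X):
    p=np.array(c['R'])@np.array(X)+np.array(c['t']); return c['fx']*p[0]/p[2]+c['cx'],c['fy']*p[1]/p[2]+c['cy']
def rect(P,L):  # fit model pts L to world P
    P=np.array(P)[:,:2];L=np.array(L,float);pc=P.mean(0);lc=L.mean(0)
    U,S,V=np.linalg.svd((L-lc).T@(P-pc));R=(U@V).T
    if np.linalg.det(R)<0: print('refl')
    c=pc-R@lc; return c,np.arctan2(R[1,0],R[0,0]),np.linalg.norm((R@L.T).T+c-P,axis=1)
E
python3 - <<'E'
from h import *
import pickle
c=pickle.load(open('top0.pkl','rb')); s=pickle.load(open('side0.pkl','rb'))
T=[(42,118),(572,44),(630,443),(92,522)]
P=[ray(c,115+(u+.5)/4.5-.5,120+(v+.5)/4.5-.5,15) for u,v in T]
print('tray',rect(P,[(115,150),(115,-150),(-115,-150),(-115,150)]))
T=[(12,73),(447,42),(483,358),(40,392)]
P=[ray(c,295+(u+.5)/3.7-.5,125+(v+.5)/3.7-.5,18) for u,v in T]
print('rack',rect(P,[(110,150),(110,-150),(-110,-150),(-110,150)]))
tp={'mill nut':(261,111,108),'tall':(421,281,103),'small':(262,296,80),'pot':(136,311,66),'lidtop':(117,133,59),'lidfl':(112,141,29),'cutter':(387,125,46)}
sd={'mill nut':(492,69),'tall':(316,242),'small':(247,149),'pot':(189,82),'lidtop':(414,50)}
for k,(u,v,z) in tp.items():
    X=ray(c,295+(u+.5)/3.7-.5,125+(v+.5)/3.7-.5,z); print(k,X.round(1),end=' ')
    if k in sd:
        a,b=sd[k]; print(ray(s,250+(a+.5)/4-.5,225+(b+.5)/4-.5,z).round(1),end='')
    print()
X=ray(c,115+165/4.5,120+408/4.5,75);print('spoons',X)
E
```

```text
tray (array([550.43326138, 212.91721668]), np.float64(0.1263200659730757), array([0.53801423, 1.15058576, 0.85457387, 0.51793632]))
rack (array([ 539.47588785, -219.08034301]), np.float64(0.058678392399265644), array([0.23026359, 2.28977852, 0.86670374, 1.56961518]))
mill nut [ 592.5 -215.1  108. ] [ 591.5 -217.3  108. ]
tall [ 483.2 -312.8  103. ] [ 482.9 -310.8  103. ]
small [ 477.9 -216.7   80. ] [ 481.  -213.9   80. ]
pot [ 471.1 -137.3   66. ] [ 473.2 -136.8   66. ]
lidtop [ 589.6 -129.    59. ] [ 590.3 -124.3   59. ]
lidfl [ 589.9 -128.8   29. ] 
cutter [ 594.  -310.3   46. ] 
spoons [473.76377351 291.06653475  75.        ]
```

Both views agree to within 5 mm. From the description:
- **Mill:** the brown part with the nut, at (592,-216).
- **Tall dredger:** (483,-312).
- **Small dredger:** the steel one at (479,-215). The red ones are not on the rack.
- **Pot:** (472,-137).
- **Lid:** (590,-127).

I'll start moving now.

Request:
arm_command(
  deltas=[
    [[0,0.16,-0.38,0,-0.15],[0,0.16,-0.38,0,-0.15],[0,0.16,-0.38,0,-0.15],[0,0.16,-0.38,0,-0.15],[0,0.16,-0.38,0,-0.15],[0,0.16,-0.38,0,-0.15],[0,0.16,-0.38,0,-0.15],[0,0.16,-0.38,0,-0.15],[0,0.16,-0.38,0,0],[0,0.16,-0.38,0,0]],
  ],
)

```text
t: 0.98
eef_pos: [407.1, 188.6, 211.6]
tcp_rot: [-3.14, -0.001, 1.748]
ft_force: [1.1, 0.5, 0.3]
opening: 0.998
```

Request:
arm_command(
  deltas=[
    [[0,0.17,-0.37,0,-0.06],[0,0.17,-0.37,0,0],[0,0.17,-0.37,0,0],[0,0.17,-0.37,0,0],[0,0.17,-0.37,0,0],[0,0.17,-0.37,0,0],[0,0.17,-0.37,0,0],[0,0.17,-0.37,0,0],[0,0.17,-0.37,0,0],[0,0.17,-0.37,0,0],[0,0.15,-0.37,0,0],[0,0,0,0,0]],
  ],
)

```text
t: 1.98
eef_pos: [592.6, -237.4, 210.5]
tcp_rot: [-3.14, -0.0, 1.692]
ft_force: [-0.1, -0.3, 0.4]
opening: 0.994
```

```bash
python3 - <<'E'
from h import *
s=env.state(); print(s['eef_pos'].round(1),s['tcp_rot'].round(3)); shot('wrist','w1.png')
E
```

```text
[ 592.6 -237.4  210.5] [-3.14  -0.     1.692]
```

View pics/w1.png

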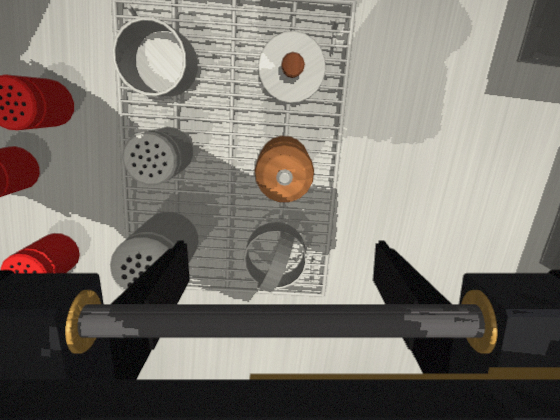

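The wrist view looks along +y, with far at right. It shows the mill nut at (285,178), small dredger (151,156), tall dredger about (137,262), pot (151,58), lid knob (292,63) and cutter (275,254). I'll cross-check positions with it.

```bash
cat >> h.py <<'E'
from scipy.spatial.transform import Rotation as Ro
def wray(c,s,u,v,z):
    M=np.array(c['tool_from_camera']); R=Ro.from_euler('xyz',s['tcp_rot']).as_matrix()
    d=R@M[:3,:3]@np.array([(u-c['cx'])/c['fx'],(v-c['cy'])/c['fy'],1.0]); o=R@M[:3,3]+s['eef_pos']
    return o+d*(z-o[2])/d[2]
E
python3 - <<'E'
from h import *
s=env.state();c=env.read_camera('wrist')
for n,u,v,z in [('mill',285,178,108),('small',151,156,80),('tall',137,262,103),('pot',151,58,66),('lid',292,63,59)]:
    print(n,wray(c,s,u,v,z).round(1))
E
```

```text
mill [ 592.1 -212.2  108. ]
small [ 479.9 -212.6   80. ]
tall [ 478. -299.  103.]
pot [ 473.4 -135.2   66. ]
lid [ 587.6 -124.6   59. ]
```

Request:
arm_command(
  deltas=[
    [[0,0,0.23,0,0],[0,0,0,-0.4,0],[0,0,0,-0.4,0],[0,0,0,-0.2,0]],
  ],
)

```text
t: 2.42
eef_pos: [591.1, -205.1, 113.3]
tcp_rot: [3.136, 0.002, 1.695]
ft_force: [0.1, -0.5, -1.0]
opening: 0.999
```

Request:
arm_command(
  deltas=[
    [[0,0.01,-0.09,0,0],[0,0,0,0,0]],
  ],
)

```text
t: 2.58
eef_pos: [590.0, -210.8, 110.0]
tcp_rot: [-3.141, -0.002, 1.698]
ft_force: [0.1, 0.7, 0.1]
opening: 0.998
```

Request:
arm_command(
  deltas=[
    [[0,0.02,-0.03,-0.3,0],[0,0,0,-0.3,0],[0,0,0,-0.1,0],[0,0,0,0,0]],
  ],
)

```text
t: 2.92
eef_pos: [594.7, -213.6, 45.5]
tcp_rot: [3.135, 0.003, 1.7]
ft_force: [-0.1, -0.3, -0.5]
opening: 0.999
```

Request:
arm_command(
  deltas=[
    [[0,-0.02,0,-0.05,0],[0,0,0,0,0],[1,0,0,0,0],[1,0,0,0,0],[1,0,0,0,0],[1,0,0,0,0],[1,0,0,0,0],[1,0,0,0,0]],
  ],
)

```text
t: 3.58
eef_pos: [595.5, -214.6, 48.8]
tcp_rot: [3.126, 0.008, 1.7]
ft_force: [0.2, 0.7, 0.3]
opening: 0.638
```

Request:
arm_command(
  deltas=[
    [[0.5,0,0,-0.07,0],[0.5,0,0,-0.02,0]],
  ],
)

```text
t: 3.75
eef_pos: [595.2, -214.7, 40.1]
tcp_rot: [3.126, 0.008, 1.701]
ft_force: [-9.6, 1.1, 23.0]
opening: 0.524
```

```bash
python3 - <<'E'
from h import *
for i in range(3):
    s=env.state(); print(s['t'],s['eef_pos'].round(1),s['tcp_rot'].round(3),s['ft_force'].round(1),s['qvel'].round(3),s['opening'])
E
```

```text
3.75 [ 595.2 -214.7   40.1] [3.126 0.008 1.701] [-9.6  1.1 23. ] [-0.003 -0.003 -0.    -0.01   0.007  0.002] 0.524077246917949
3.75 [ 595.2 -214.7   40.1] [3.126 0.008 1.701] [-9.6  1.1 23. ] [-0.003 -0.003 -0.    -0.01   0.007  0.002] 0.524077246917949
3.75 [ 595.2 -214.7   40.1] [3.126 0.008 1.701] [-9.6  1.1 23. ] [-0.003 -0.003 -0.    -0.01   0.007  0.002] 0.524077246917949
```

Request:
arm_command(
  deltas=[
    [[1,0,0,0,0],[1,0,0,0,0],[1,0,0,0,0]],
  ],
)

```text
t: 4.0
eef_pos: [595.1, -214.7, 40.3]
tcp_rot: [3.127, 0.008, 1.701]
ft_force: [-0.6, 0.5, 5.0]
opening: 0.523
```

Gripped: the opening of 0.523 is about 50 mm, the mill's diameter. Next is the lift.

Request:
arm_command(
  deltas=[
    [[1,0,0,0.05,0],[1,0,0,0.3,0],[1,0,0,0.4,0],[1,0,0,0.4,0],[1,0,0,0.2,0],[1,0,0,0,0]],
  ],
)

```text
t: 4.5
eef_pos: [592.1, -213.2, 176.0]
tcp_rot: [3.136, 0.002, 1.701]
ft_force: [0.3, -1.0, -1.7]
opening: 0.523
```

```bash
cat >> h.py <<'E'
TC=np.array([550.4,212.9]); TY=0.126
def tw(x,y):
    c,s=np.cos(TY),np.sin(TY); return TC+np.array([c*x-s*y,s*x+c*y])
E
python3 - <<'E'
from h import *
for n,p in dict(mill=(66,101),tall=(61,-96),small=(68,1),pot=(-61,1)).items(): print(n,tw(*p).round(1))
E
```

```text
mill [603.2 321.4]
tall [623.  125.3]
small [617.7 222.4]
pot [489.8 206.2]
```

Request:
arm_command(
  deltas=[
    [[1,0,0.2,0,0],[1,0,0.4,0,0],[1,0.01,0.4,0,0],[1,0.01,0.4,0,0],[1,0.01,0.4,0,0],[1,0.01,0.4,0,0],[1,0.01,0.4,0,0],[1,0.01,0.4,0,0],[1,0.01,0.4,0,0],[1,0.01,0.4,0,0],[1,0.01,0.4,0,0],[1,0.01,0.4,0,0]],
  ],
)

```text
t: 5.5
eef_pos: [594.0, 257.1, 158.9]
tcp_rot: [-3.131, 0.003, 1.688]
ft_force: [0.9, -1.1, -1.3]
opening: 0.525
```

Request:
arm_command(
  deltas=[
    [[1,0.05,0.3,0,0.02],[1,0.04,0.25,0,0],[1,0,0,0,0],[1,0,0,0,0]],
  ],
)

```text
t: 5.83
eef_pos: [599.0, 323.0, 150.1]
tcp_rot: [-3.123, 0.004, 1.713]
ft_force: [-1.3, -0.3, -2.2]
opening: 0.526
```

Request:
arm_command(
  deltas=[
    [[1,0.04,-0.02,-0.2,-0.02],[1,0,0,-0.35,0],[1,0,0,-0.2,0],[1,0,0,0,0],[1,0,0,0,0]],
  ],
)

```text
t: 6.25
eef_pos: [601.4, 317.6, 68.1]
tcp_rot: [-3.118, 0.006, 1.695]
ft_force: [0.4, 0.7, -1.1]
opening: 0.528
```

Request:
arm_command(
  deltas=[
    [[1,0.02,0.04,-0.2,0],[1,0,0,-0.1,0],[1,0,0,0,0],[1,0,0,0,0]],
  ],
)

```text
t: 6.58
eef_pos: [604.8, 319.7, 40.2]
tcp_rot: [-3.12, 0.005, 1.693]
ft_force: [0.3, -0.8, -0.9]
opening: 0.523
```

Request:
arm_command(
  deltas=[
    [[1,-0.01,0.01,-0.09,0],[1,0,0,-0.03,0],[1,0,0,-0.02,0],[1,0,0,0,0]],
  ],
)

```text
t: 6.92
eef_pos: [604.9, 320.7, 28.6]
tcp_rot: [-3.124, 0.004, 1.692]
ft_force: [-0.6, 0.2, -1.6]
opening: 0.524
```

Request:
arm_command(
  deltas=[
    [[1,-0.01,0.01,-0.03,0],[1,0,0,-0.02,0],[1,0,0,0,0]],
  ],
)

```text
t: 7.17
eef_pos: [603.8, 322.3, 25.7]
tcp_rot: [-3.125, 0.003, 1.693]
ft_force: [0.0, 0.3, -2.0]
opening: 0.522
```

Request:
arm_command(
  deltas=[
    [[1,0,0,-0.02,0],[1,0,0,0,0]],
  ],
)

```text
t: 7.33
eef_pos: [604.0, 322.7, 25.7]
tcp_rot: [-3.127, 0.003, 1.693]
ft_force: [0.4, 0.4, -0.7]
opening: 0.526
```

Request:
arm_command(
  deltas=[
    [[1,0,0,-0.03,0],[1,0,0,0,0]],
  ],
)

```text
t: 7.5
eef_pos: [604.2, 323.3, 25.5]
tcp_rot: [-3.129, 0.002, 1.693]
ft_force: [-0.5, -0.2, -1.6]
opening: 0.524
```

Request:
arm_command(
  deltas=[
    [[1,0,-0.01,-0.05,0]],
  ],
)

```text
t: 7.58
eef_pos: [604.6, 323.2, 23.1]
tcp_rot: [-3.131, 0.001, 1.693]
ft_force: [-15.7, 0.6, 44.3]
opening: 0.52
```

```bash
python3 - <<'E'
from h import *
c=shot('side','s1.png'); f=c['frame'][:,:,::-1]
cv2.imwrite('pics/s1c.png',cv2.resize(f[110:240,220:420],None,fx=3.8,fy=3.8,interpolation=cv2.INTER_CUBIC))
s=env.state(); print(s['eef_pos'].round(1),s['ft_force'].round(1))
E
```

```text
[604.6 323.1  22.8] [-8.7  0.8 22.7]
```

View pics/s1c.png

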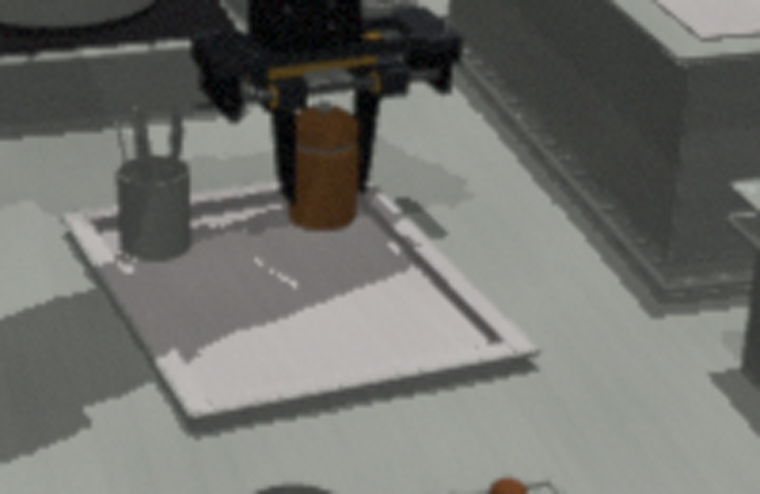

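The mill is standing in the far left corner, seen in the crop at (322,190) with the tray floor under it. Releasing.

Request:
arm_command(
  deltas=[
    [[1,0,0,0.01,0],[0,0,0,0,0],[0,0,0,0,0],[0,0,0,0,0],[0,0,0,0,0],[0,0,0,0,0]],
  ],
)

```text
t: 8.13
eef_pos: [604.9, 323.4, 23.0]
tcp_rot: [-3.133, 0.0, 1.694]
ft_force: [0.7, 0.3, 0.5]
opening: 0.816
```

Request:
arm_command(
  deltas=[
    [[0,0,0,0.1,0],[0,0,0,0.4,0],[0,0,0,0.4,0],[0,0,0,0.4,0],[0,0,0,0.2,0],[0,-0.07,-0.3,0.05,0],[0,-0.08,-0.4,0,0],[0,-0.08,-0.4,0,0],[0,-0.08,-0.4,0,0],[0,-0.08,-0.4,0,0],[0,-0.08,-0.4,0,0],[0,-0.08,-0.4,0,0]],
  ],
)

```text
t: 9.13
eef_pos: [545.2, 51.5, 191.1]
tcp_rot: [-3.138, 0.001, 1.703]
ft_force: [1.4, -1.0, -0.7]
opening: 0.999
```

Request:
arm_command(
  deltas=[
    [[0,-0.08,-0.4,0,0],[0,-0.08,-0.4,0,0],[0,-0.08,-0.4,0,0],[0,-0.08,-0.4,0,0],[0,-0.08,-0.4,0,0],[0,-0.08,-0.4,0,0],[0,-0.06,-0.3,0,0],[0,0,0,0,0]],
  ],
)

```text
t: 9.8
eef_pos: [486.0, -230.8, 197.5]
tcp_rot: [3.139, 0.005, 1.699]
ft_force: [-0.6, -0.6, 0.2]
opening: 1.003
```

```bash
python3 - <<'E'
from h import *
s=env.state();print(s['eef_pos'].round(1)); c=shot('top','t1.png');shot('wrist','w2.png');print(env.state()['eef_pos'].round(1))
f=c['frame'][:,:,::-1]
cv2.imwrite('pics/t1c.png',cv2.resize(f[120:290,115:440],None,fx=2.4,fy=2.4,interpolation=cv2.INTER_CUBIC))
E
```

```text
[ 486.  -230.8  197.5]
[ 486.5 -227.2  197.4]
```

View pics/t1c.png

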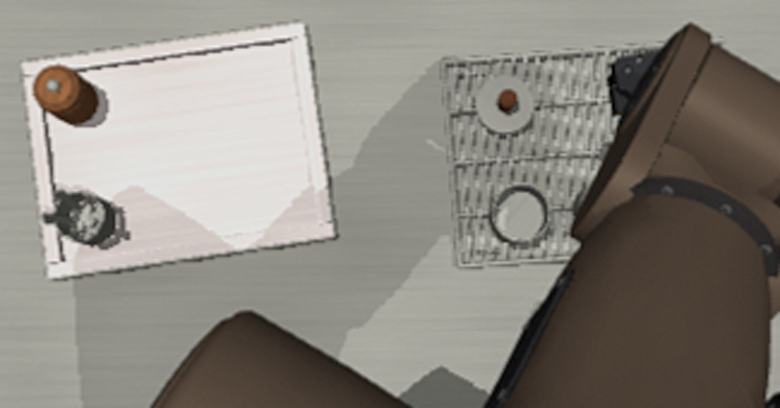

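View pics/w2.png

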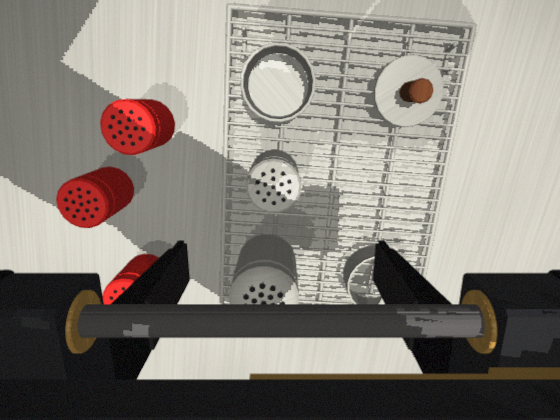

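```bash
python3 - <<'E'
from h import *
import pickle
c=pickle.load(open('top0.pkl','rb'))
X=ray(c,115+53.5/2.4-.5,120+86.5/2.4-.5,93)[:2];d=X-TC;k,q=np.cos(TY),np.sin(TY);print('mill in tray',k*d[0]+q*d[1],-q*d[0]+k*d[1])
s=env.state();s['eef_pos']=np.array([486.2,-229,197.4]);w=env.read_camera('wrist')
for n,u,v,z in [('small',274,187,80),('tall',264,292,103),('pot',277,80,66),('lid',421,90,59)]: print(n,wray(w,s,u,v,z).round(1))
E
```

```text
mill in tray 66.47233530950443 101.67058206153648
small [ 479.9 -218.5   80. ]
tall [ 482.3 -301.7  103. ]
pot [ 471.9 -135.6   66. ]
lid [ 589.  -127.9   59. ]
```

Request:
arm_command(
  deltas=[
    [[0,-0.02,-0.3,0,0],[0,-0.02,-0.4,0,0],[0,0,-0.15,-0.2,0],[0,0,0,-0.3,0],[0,0,0,0,0],[0,0,0,0,0]],
  ],
)

```text
t: 10.45
eef_pos: [486.2, -306.3, 149.1]
tcp_rot: [3.136, 0.005, 1.713]
ft_force: [0.3, 0.0, -0.4]
opening: 1.0
```

Request:
arm_command(
  deltas=[
    [[0,-0.03,-0.05,-0.1,-0.02],[0,0,0,-0.35,0],[0,0,0,-0.35,0],[0,0,0,-0.1,0],[0,0,0,0,0]],
  ],
)

```text
t: 10.87
eef_pos: [486.7, -308.7, 62.3]
tcp_rot: [3.13, 0.012, 1.7]
ft_force: [0.2, 0.3, 0.5]
opening: 1.0
```

Request:
arm_command(
  deltas=[
    [[0,-0.04,-0.03,-0.15,0],[0,0,0,-0.08,0],[0,0,0,0,0],[0,0,0,0,0]],
  ],
)

```text
t: 11.2
eef_pos: [485.1, -311.8, 43.8]
tcp_rot: [3.127, 0.015, 1.701]
ft_force: [-1.2, -0.8, -0.6]
opening: 0.999
```

Request:
arm_command(
  deltas=[
    [[0,-0.02,0,-0.06,0],[1,0,0,-0.01,0],[1,0,0,0,0],[1,0,0,0,0],[1,0,0,0,0],[1,0,0,0,0],[1,0,0,0,0],[1,0,0,0,0],[1,0,0,0,0]],
  ],
)

```text
t: 11.95
eef_pos: [484.4, -312.6, 40.6]
tcp_rot: [3.123, 0.019, 1.702]
ft_force: [0.5, 0.5, -1.2]
opening: 0.635
```

Request:
arm_command(
  deltas=[
    [[1,0,0,0,0],[1,0,0,0,0],[1,0,0,0.05,0],[1,0,0,0.3,0],[1,0,0,0.4,0],[1,0,0,0.4,0],[1,0,0,0.2,0],[1,0,0,0,0]],
  ],
)

```text
t: 12.62
eef_pos: [482.5, -310.7, 179.7]
tcp_rot: [3.127, 0.014, 1.701]
ft_force: [0.3, 0.2, -2.2]
opening: 0.629
```

Request:
arm_command(
  deltas=[
    [[1,0.06,0.2,0,0],[1,0.12,0.38,0,0],[1,0.12,0.38,0,0],[1,0.12,0.38,0,0],[1,0.12,0.38,0,0],[1,0.12,0.38,0,0],[1,0.12,0.38,0,0],[1,0.12,0.38,0,0],[1,0.12,0.38,0,0],[1,0.12,0.38,0,0],[1,0.06,0.2,0,0],[1,0,0,0,0]],
  ],
)

```text
t: 13.62
eef_pos: [600.5, 88.6, 169.8]
tcp_rot: [3.135, 0.013, 1.695]
ft_force: [-0.9, -0.4, -1.8]
opening: 0.636
```

Request:
arm_command(
  deltas=[
    [[1,0.2,0.3,0,0],[1,0,0,-0.2,0],[1,0,0,-0.3,0],[1,0,0,-0.1,0],[1,0,0,0,0],[1,0,0,0,0]],
  ],
)

```text
t: 14.12
eef_pos: [618.9, 120.2, 102.9]
tcp_rot: [-3.142, 0.013, 1.698]
ft_force: [0.6, -0.4, -1.2]
opening: 0.633
```

Request:
arm_command(
  deltas=[
    [[1,0.04,0.05,-0.2,0],[1,0,0,-0.3,0],[1,0,0,-0.1,0],[1,0,0,0,0],[1,0,0,0,0]],
  ],
)

```text
t: 14.53
eef_pos: [625.2, 122.7, 47.0]
tcp_rot: [3.136, 0.013, 1.695]
ft_force: [-0.9, -0.6, -2.2]
opening: 0.635
```

Request:
arm_command(
  deltas=[
    [[1,-0.02,0.03,-0.13,0],[1,0,0,-0.02,0],[1,0,0,0,0]],
  ],
)

```text
t: 14.78
eef_pos: [624.7, 125.5, 34.7]
tcp_rot: [3.131, 0.013, 1.694]
ft_force: [0.1, 0.6, -1.2]
opening: 0.63
```

Request:
arm_command(
  deltas=[
    [[1,-0.01,0,-0.06,0],[1,0,0,-0.02,0],[1,0,0,0,0]],
  ],
)

```text
t: 15.03
eef_pos: [624.1, 125.7, 27.3]
tcp_rot: [3.129, 0.013, 1.694]
ft_force: [-0.3, 0.9, -1.1]
opening: 0.63
```

Request:
arm_command(
  deltas=[
    [[1,-0.01,0,-0.03,0]],
  ],
)

```text
t: 15.12
eef_pos: [623.6, 125.8, 25.1]
tcp_rot: [3.127, 0.013, 1.694]
ft_force: [-4.2, -1.2, 44.2]
opening: 0.626
```

Touched down. Releasing, then lifting clear.

Request:
arm_command(
  deltas=[
    [[1,0,0,0.01,0],[0,0,0,0,0],[0,0,0,0,0],[0,0,0,0,0],[0,0,0,0,0],[0,0,0,0,0],[0,0,0,0.1,0],[0,0,0,0.4,0],[0,0,0,0.4,0],[0,0,0,0.4,0],[0,0,0,0.2,0],[0,0,0,0,0]],
  ],
)

```text
t: 16.12
eef_pos: [621.7, 125.6, 184.4]
tcp_rot: [3.13, 0.013, 1.694]
ft_force: [-0.4, -0.2, 0.0]
opening: 1.003
```

Request:
arm_command(
  deltas=[
    [[0,-0.08,-0.2,0,0],[0,-0.15,-0.37,0,0],[0,-0.15,-0.37,0,0],[0,-0.15,-0.37,0,0],[0,-0.15,-0.37,0,0],[0,-0.15,-0.37,0,0],[0,-0.15,-0.37,0,0],[0,-0.15,-0.37,0,0],[0,-0.15,-0.37,0,0],[0,-0.1,-0.25,0,0],[0,0,0,0,0],[0,0,0,0,0]],
  ],
)

```text
t: 17.12
eef_pos: [472.2, -226.4, 183.6]
tcp_rot: [3.128, 0.011, 1.698]
ft_force: [-0.0, 0.8, 0.1]
opening: 1.0
```

```bash
python3 - <<'E'
from h import *
c=shot('top','t2.png');print(env.state()['eef_pos'].round(1))
f=c['frame'][:,:,::-1]
cv2.imwrite('pics/t2c.png',cv2.resize(f[120:245,115:265],None,fx=4.5,fy=4.5,interpolation=cv2.INTER_CUBIC))
E
```

```text
[ 472.4 -226.1  183.6]
```

View pics/t2c.png

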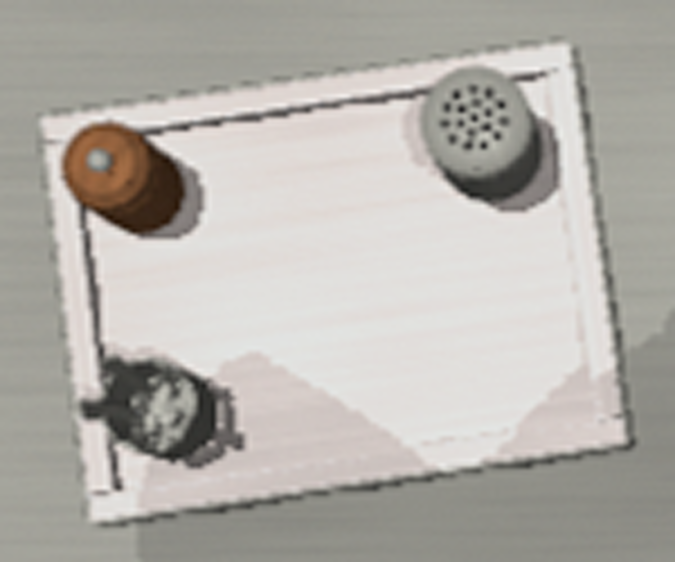

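The crop shows the mill (nut at (100,160)) and tall dredger (top at about (475,117)) upright in the far corners. Next is the small dredger.

Request:
arm_command(
  deltas=[
    [[0,0.08,0.1,-0.2,0],[0,0,0,-0.3,0],[0,0,0,-0.1,0],[0,0,0,0,0],[0,0,0,0,0]],
  ],
)

```text
t: 17.58
eef_pos: [482.6, -210.8, 121.8]
tcp_rot: [3.127, 0.012, 1.704]
ft_force: [-0.8, -0.2, 0.1]
opening: 1.0
```

```bash
python3 - <<'E'
from h import *
import pickle
c=pickle.load(open('top0.pkl','rb'))
X=ray(c,115+475.5/4.5-.5,120+117.5/4.5-.5,88)[:2];d=X-TC;k,q=np.cos(TY),np.sin(TY);print('tall in tray',k*d[0]+q*d[1],-q*d[0]+k*d[1])
s=env.state();print(s['eef_pos'])
w=shot('wrist','w3.png')
E
```

```text
tall in tray 62.870642169141874 -96.05851481573815
[ 482.62354368 -210.77610833  121.80447815]
```

View pics/w3.png

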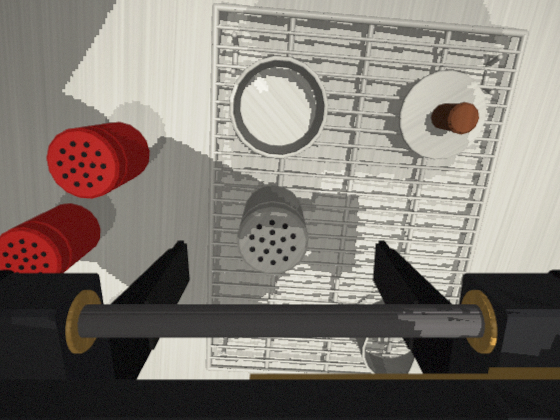

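```bash
python3 - <<'E'
from h import *
s=env.state();w=env.read_camera('wrist')
for n,u,v,z in [('small',272,239,80),('pot',279,107,66),('lid',463,117,59)]: print(n,wray(w,s,u,v,z).round(1))
c=env.read_camera
import pickle
c=pickle.load(open('top0.pkl','rb'))
for p in [(353,255),(383,271),(421,254)]: print(ray(c,*p,62).round())
E
```

```text
small [ 478.9 -216.4   80. ]
pot [ 473.1 -136.8   66. ]
lid [ 589.  -127.8   59. ]
[ 360. -186.   62.]
[ 320. -256.   62.]
[ 359. -349.   62.]
```

Request:
arm_command(
  deltas=[
    [[0,-0.02,-0.05,-0.2,0],[0,0,0,-0.35,0],[0,0,0,-0.1,0],[0,0,0,0,0]],
  ],
)

```text
t: 18.02
eef_pos: [483.8, -216.8, 60.7]
tcp_rot: [3.118, 0.019, 1.705]
ft_force: [-1.0, 0.1, 1.2]
opening: 1.0
```

Request:
arm_command(
  deltas=[
    [[0,-0.05,0,-0.15,0],[0,0,0,-0.1,0],[0,0,0,0,0],[0,0,0,0,0]],
  ],
)

```text
t: 18.35
eef_pos: [481.0, -217.5, 39.2]
tcp_rot: [3.115, 0.021, 1.705]
ft_force: [0.5, 0.1, -0.1]
opening: 1.0
```

Request:
arm_command(
  deltas=[
    [[0.3,-0.02,0.01,-0.04,0],[1,0,0,-0.01,0],[1,0,0,0,0],[1,0,0,0,0],[1,0,0,0,0],[1,0,0,0,0],[1,0,0,0,0],[1,0,0,0,0],[1,0,0,0,0],[1,0,0,0,0],[1,0,0,0,0]],
  ],
)

```text
t: 19.27
eef_pos: [480.4, -217.1, 37.7]
tcp_rot: [3.111, 0.024, 1.706]
ft_force: [0.5, -0.2, 0.6]
opening: 0.484
```

Request:
arm_command(
  deltas=[
    [[1,0,0,0,0],[1,0,0,0,0],[1,0,0,0.05,0],[1,0,0,0.3,0],[1,0,0,0.4,0],[1,0,0,0.4,0],[1,0,0,0.2,0],[1,0,0,0,0]],
  ],
)

```text
t: 19.93
eef_pos: [478.5, -215.8, 177.3]
tcp_rot: [3.115, 0.02, 1.705]
ft_force: [0.5, 0.0, -1.1]
opening: 0.485
```

Request:
arm_command(
  deltas=[
    [[1,0.06,0.2,0,0],[1,0.12,0.38,0,0],[1,0.12,0.38,0,0],[1,0.12,0.38,0,0],[1,0.12,0.38,0,0],[1,0.12,0.38,0,0],[1,0.12,0.38,0,0],[1,0.12,0.38,0,0],[1,0.12,0.38,0,0],[1,0.12,0.38,0,0],[1,0.1,0.3,0,0],[1,0,0,0,0]],
  ],
)

```text
t: 20.93
eef_pos: [601.3, 194.1, 167.5]
tcp_rot: [3.122, 0.021, 1.699]
ft_force: [-1.2, -1.0, -1.8]
opening: 0.484
```

Request:
arm_command(
  deltas=[
    [[1,0.13,0.23,0,0],[1,0,0,-0.2,0],[1,0,0,-0.3,0],[1,0,0,-0.1,0],[1,0,0,0,0],[1,0,0,0,0]],
  ],
)

```text
t: 21.43
eef_pos: [612.3, 220.6, 98.9]
tcp_rot: [3.129, 0.022, 1.704]
ft_force: [-1.0, -0.0, -1.7]
opening: 0.483
```

Request:
arm_command(
  deltas=[
    [[1,0.05,0.02,-0.2,0],[1,0,0,-0.3,0],[1,0,0,-0.1,0],[1,0,0,0,0],[1,0,0,0,0]],
  ],
)

```text
t: 21.85
eef_pos: [619.8, 221.4, 43.0]
tcp_rot: [3.123, 0.021, 1.701]
ft_force: [0.4, -0.4, -0.9]
opening: 0.484
```

Request:
arm_command(
  deltas=[
    [[1,-0.02,0.01,-0.12,0],[1,0,0,-0.02,0],[1,0,0,0,0]],
  ],
)

```text
t: 22.1
eef_pos: [619.3, 222.5, 31.8]
tcp_rot: [3.118, 0.02, 1.701]
ft_force: [-0.2, 0.5, 0.0]
opening: 0.483
```

Request:
arm_command(
  deltas=[
    [[1,-0.02,0,-0.05,0],[1,0,0,-0.02,0],[1,0,0,0,0]],
  ],
)

```text
t: 22.35
eef_pos: [617.5, 222.7, 25.7]
tcp_rot: [3.116, 0.02, 1.701]
ft_force: [-0.2, 0.2, -0.9]
opening: 0.485
```

Request:
arm_command(
  deltas=[
    [[1,0,0,-0.03,0]],
  ],
)

```text
t: 22.43
eef_pos: [617.8, 222.9, 23.2]
tcp_rot: [3.115, 0.02, 1.701]
ft_force: [-0.3, -0.0, -1.3]
opening: 0.483
```

Request:
arm_command(
  deltas=[
    [[1,0,0,-0.015,0]],
  ],
)

```text
t: 22.52
eef_pos: [617.6, 223.0, 22.3]
tcp_rot: [3.115, 0.02, 1.701]
ft_force: [-6.9, -0.6, 19.3]
opening: 0.482
```

Request:
arm_command(
  deltas=[
    [[0,0,0,0,0],[0,0,0,0,0],[0,0,0,0,0],[0,0,0,0,0],[0,0,0,0,0],[0,0,0,0,0],[0,0,0,0.1,0],[0,0,0,0.4,0],[0,0,0,0.4,0],[0,0,0,0.4,0],[0,0,0,0.2,0],[0,0,0,0,0]],
  ],
)

```text
t: 23.52
eef_pos: [615.8, 222.5, 180.2]
tcp_rot: [3.118, 0.02, 1.701]
ft_force: [-0.3, -0.6, -0.3]
opening: 1.004
```

Request:
arm_command(
  deltas=[
    [[0,-0.08,-0.2,0,0],[0,-0.15,-0.37,0,0],[0,-0.15,-0.37,0,0],[0,-0.15,-0.37,0,0],[0,-0.15,-0.37,0,0],[0,-0.15,-0.37,0,0],[0,-0.15,-0.37,0,0],[0,-0.15,-0.37,0,0],[0,-0.15,-0.37,0,0],[0,-0.1,-0.35,0,0],[0,0,0,0,0],[0,0,0,0,0]],
  ],
)

```text
t: 24.52
eef_pos: [465.9, -139.9, 179.5]
tcp_rot: [3.116, 0.018, 1.704]
ft_force: [0.0, 0.2, 1.0]
opening: 1.004
```

```bash
python3 - <<'E'
from h import *
c=shot('top','t3.png');print(env.state()['eef_pos'].round(1))
f=c['frame'][:,:,::-1]
cv2.imwrite('pics/t3c.png',cv2.resize(f[120:245,115:265],None,fx=4.5,fy=4.5,interpolation=cv2.INTER_CUBIC))
E
```

```text
[ 466.2 -139.5  179.4]
```

View pics/t3c.png

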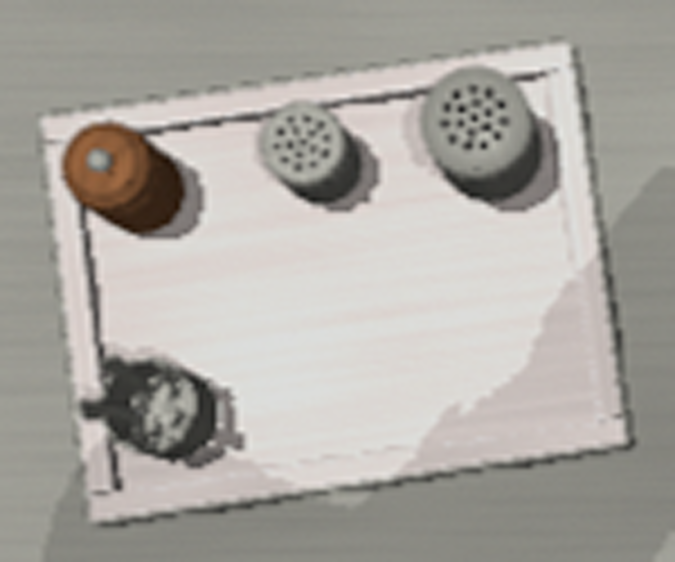

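The crop shows three parts along the far edge, with the small dredger's top at (304,143). Now for the pot.

Request:
arm_command(
  deltas=[
    [[0,0.06,0.02,-0.2,0],[0,0,0,-0.35,0],[0,0,0,-0.3,0],[0,0,0,-0.1,0],[0,0,0,0,0],[0,0,0,0,0]],
  ],
)

```text
t: 25.07
eef_pos: [474.8, -131.2, 81.3]
tcp_rot: [3.113, 0.019, 1.712]
ft_force: [-0.1, 0.4, 0.0]
opening: 1.002
```

```bash
python3 - <<'E'
from h import *
import pickle
c=pickle.load(open('top0.pkl','rb'))
X=ray(c,115+304.5/4.5-.5,120+143.5/4.5-.5,65)[:2];d=X-TC;k,q=np.cos(TY),np.sin(TY);print('small in tray',k*d[0]+q*d[1],-q*d[0]+k*d[1])
E
```

```text
small in tray 67.57183230299924 -1.183977283947594
```

Request:
arm_command(
  deltas=[
    [[0,-0.02,-0.06,-0.2,-0.02],[0,0,0,-0.15,0],[0,0,0,-0.08,0],[0,0,0,0,0],[0,0,0,0,0]],
  ],
)

```text
t: 25.48
eef_pos: [476.1, -134.8, 40.9]
tcp_rot: [3.108, 0.022, 1.701]
ft_force: [1.0, -0.2, -0.1]
opening: 0.997
```

Request:
arm_command(
  deltas=[
    [[0,-0.03,-0.02,-0.08,0],[0,0,0,-0.01,0],[0,0,0,0,0]],
  ],
)

```text
t: 25.73
eef_pos: [474.1, -136.8, 33.4]
tcp_rot: [3.105, 0.024, 1.702]
ft_force: [-0.5, 0.0, 0.0]
opening: 0.998
```

Request:
arm_command(
  deltas=[
    [[1,-0.01,0,-0.01,0],[1,0,0,0,0],[1,0,0,0,0],[1,0,0,0,0],[1,0,0,0,0],[1,0,0,0,0],[1,0,0,0,0],[1,0,0,0,0],[1,0,0,0,0],[1,0,0,0,0]],
  ],
)

```text
t: 26.57
eef_pos: [473.3, -137.2, 33.5]
tcp_rot: [3.103, 0.025, 1.702]
ft_force: [0.5, 0.1, 0.3]
opening: 0.625
```

Request:
arm_command(
  deltas=[
    [[1,0,0,0.05,0],[1,0,0,0.3,0],[1,0,0,0.4,0],[1,0,0,0.4,0],[1,0,0,0.2,0],[1,0,0,0,0]],
  ],
)

```text
t: 27.07
eef_pos: [470.8, -136.1, 173.5]
tcp_rot: [3.109, 0.021, 1.702]
ft_force: [0.7, -0.8, -1.6]
opening: 0.62
```

Request:
arm_command(
  deltas=[
    [[1,0.01,0.2,0,0],[1,0.02,0.4,0,0],[1,0.02,0.4,0,0],[1,0.02,0.4,0,0],[1,0.02,0.4,0,0],[1,0.02,0.4,0,0],[1,0.02,0.4,0,0],[1,0.02,0.4,0,0],[1,0.02,0.3,0,0],[1,0,0,0,0],[1,0,0,0,0]],
  ],
)

```text
t: 27.98
eef_pos: [482.6, 207.6, 166.5]
tcp_rot: [3.113, 0.023, 1.697]
ft_force: [0.3, -1.5, -2.0]
opening: 0.624
```

Request:
arm_command(
  deltas=[
    [[1,0.07,-0.02,-0.2,0],[1,0,0,-0.35,0],[1,0,0,-0.3,0],[1,0,0,-0.1,0],[1,0,0,0,0],[1,0,0,0,0]],
  ],
)

```text
t: 28.48
eef_pos: [488.2, 201.3, 65.4]
tcp_rot: [3.116, 0.024, 1.696]
ft_force: [0.2, 0.4, -1.2]
opening: 0.627
```

Request:
arm_command(
  deltas=[
    [[1,0.01,0.04,-0.2,0],[1,0,0,-0.1,0],[1,0,0,-0.02,0],[1,0,0,0,0]],
  ],
)

```text
t: 28.82
eef_pos: [490.6, 203.4, 35.0]
tcp_rot: [3.113, 0.024, 1.693]
ft_force: [-0.1, -0.8, -1.3]
opening: 0.629
```

Request:
arm_command(
  deltas=[
    [[1,0,0.02,-0.1,0],[1,0,0,-0.02,0],[1,0,0,0,0]],
  ],
)

```text
t: 29.07
eef_pos: [491.6, 205.4, 24.1]
tcp_rot: [3.11, 0.023, 1.693]
ft_force: [0.5, 0.5, -1.1]
opening: 0.629
```

Request:
arm_command(
  deltas=[
    [[1,-0.02,0,-0.03,0],[1,0,0,-0.01,0]],
  ],
)

```text
t: 29.23
eef_pos: [489.7, 205.6, 20.4]
tcp_rot: [3.109, 0.023, 1.693]
ft_force: [-0.2, 0.2, -2.3]
opening: 0.629
```

Request:
arm_command(
  deltas=[
    [[1,0,0,-0.02,0]],
  ],
)

```text
t: 29.32
eef_pos: [489.7, 205.6, 18.6]
tcp_rot: [3.109, 0.023, 1.693]
ft_force: [0.2, 0.3, -1.7]
opening: 0.625
```

Request:
arm_command(
  deltas=[
    [[1,0,0,-0.015,0]],
  ],
)

```text
t: 29.4
eef_pos: [489.7, 205.8, 18.1]
tcp_rot: [3.108, 0.023, 1.693]
ft_force: [-8.6, -1.9, 36.9]
opening: 0.622
```

Request:
arm_command(
  deltas=[
    [[1,0,0,0.005,0],[0,0,0,0,0],[0,0,0,0,0],[0,0,0,0,0],[0,0,0,0,0],[0,0,0,0,0],[0,0,0,0.1,0],[0,0,0,0.4,0],[0,0,0,0.4,0],[0,0,0,0.4,0],[0,0,0,0.2,0],[0,0,0,0,0]],
  ],
)

```text
t: 30.4
eef_pos: [487.7, 205.3, 177.0]
tcp_rot: [3.111, 0.023, 1.694]
ft_force: [0.4, 0.7, 0.0]
opening: 1.0
```

Request:
arm_command(
  deltas=[
    [[0,0.06,-0.2,0,0],[0,0.12,-0.39,0,0],[0,0.12,-0.39,0,0],[0,0.12,-0.39,0,0],[0,0.12,-0.39,0,0],[0,0.12,-0.39,0,0],[0,0.12,-0.39,0,0],[0,0.12,-0.39,0,0],[0,0.1,-0.25,0,0],[0,0,0,0,0],[0,0,0,0,0]],
  ],
)

```text
t: 31.32
eef_pos: [585.7, -125.0, 175.7]
tcp_rot: [3.111, 0.02, 1.698]
ft_force: [-0.9, 0.1, -0.5]
opening: 1.0
```

```bash
python3 - <<'E'
from h import *
c=shot('top','t4.png');s=env.state();print(s['eef_pos'].round(1));shot('wrist','w4.png')
f=c['frame'][:,:,::-1]
cv2.imwrite('pics/t4c.png',cv2.resize(f[120:245,115:265],None,fx=4.5,fy=4.5,interpolation=cv2.INTER_CUBIC))
E
```

```text
[ 585.7 -124.6  175.6]
```

View pics/t4c.png

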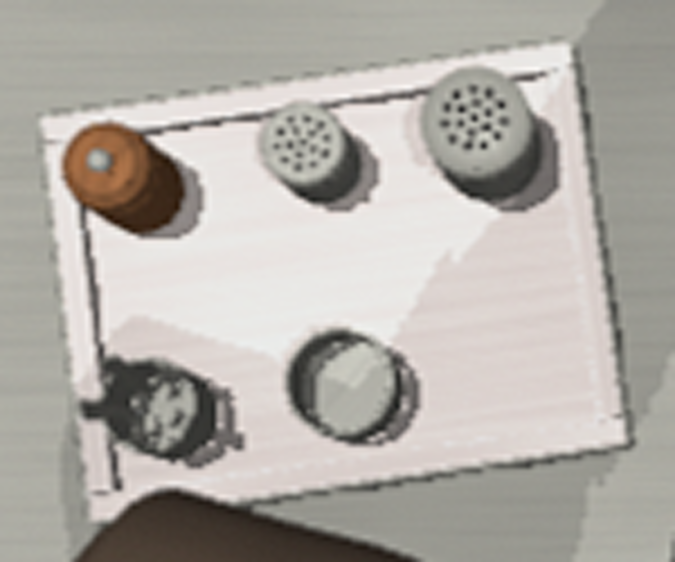

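View pics/w4.png

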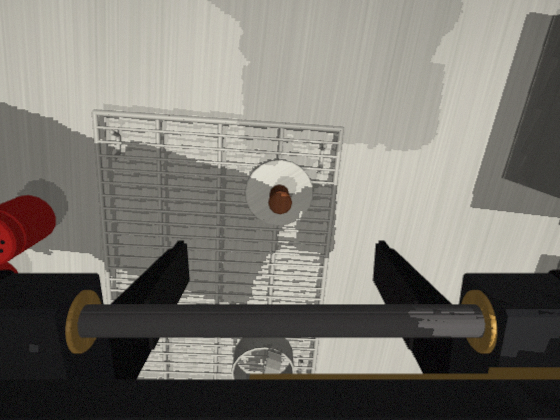

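The crop shows the pot upright with its rim centre at about (345,385). In the wrist view the lid knob is at (281,202).

```bash
python3 - <<'E'
from h import *
import pickle
c=pickle.load(open('top0.pkl','rb'))
f=cv2.imread('pics/t4c.png')
X=ray(c,115+345.5/4.5-.5,120+385.5/4.5-.5,51)[:2];d=X-TC;k,q=np.cos(TY),np.sin(TY);print('pot',X,'in tray',k*d[0]+q*d[1],-q*d[0]+k*d[1])
s=env.state();w=env.read_camera('wrist')
print(wray(w,s,281,202,59),wray(w,s,281,193,29))
E
```

```text
pot [487.61863949 201.03395386] in tray -63.77482990502084 -3.8824410360138204
[ 590.17843901 -126.32319634   59.        ] [ 591.16581546 -126.58097009   29.        ]
```

Request:
arm_command(
  deltas=[
    [[0,0.03,-0.02,-0.2,0],[0,0,0,-0.35,0],[0,0,0,-0.3,0],[0,0,0,-0.1,0],[0,0,0,0,0],[0,0,0,0,0]],
  ],
)

```text
t: 31.97
eef_pos: [588.5, -117.2, 81.4]
tcp_rot: [3.107, 0.021, 1.71]
ft_force: [0.0, 0.1, 0.6]
opening: 0.998
```

Request:
arm_command(
  deltas=[
    [[0,0.01,-0.1,-0.2,-0.01],[0,0,0,-0.15,0],[0,0,0,-0.08,0],[0,0,0,0,0],[0,0,0,0,0]],
  ],
)

```text
t: 32.38
eef_pos: [593.1, -126.0, 45.0]
tcp_rot: [3.098, 0.026, 1.705]
ft_force: [0.0, -1.1, 0.7]
opening: 1.0
```

Request:
arm_command(
  deltas=[
    [[0,-0.04,-0.02,-0.09,-0.01],[0,0,0,0,0],[0,0,0,0,0]],
  ],
)

```text
t: 32.63
eef_pos: [589.9, -128.1, 38.3]
tcp_rot: [3.094, 0.027, 1.697]
ft_force: [-0.4, 0.1, 0.5]
opening: 1.0
```

Request:
arm_command(
  deltas=[
    [[0.7,0,0,-0.02,0],[0.7,0,0,0,0],[0.7,0,0,0,0],[0.7,0,0,0,0],[0.7,0,0,0,0],[0.7,0,0,0,0],[0.7,0,0,0,0],[0.7,0,0,0,0],[0.7,0,0,0,0],[0.7,0,0,0,0],[0.7,0,0,0,0]],
  ],
)

```text
t: 33.55
eef_pos: [590.3, -128.2, 37.2]
tcp_rot: [3.093, 0.028, 1.697]
ft_force: [-0.5, 0.5, 0.5]
opening: 0.319
```

```bash
python3 - <<'E'
from h import *
shot('wrist','w5.png'); c=shot('side','s5.png'); f=c['frame'][:,:,::-1]
cv2.imwrite('pics/s5c.png',cv2.resize(f[200:300,290:410],None,fx=5,fy=5,interpolation=cv2.INTER_CUBIC))
E
```

```text
(no output)
```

View pics/s5c.png

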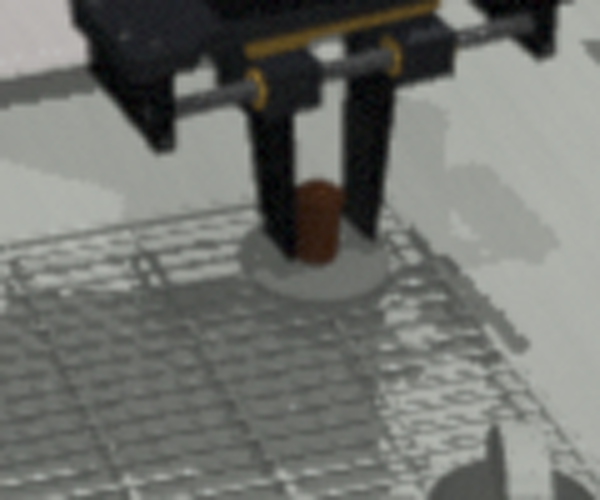

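The side crop shows the fingers either side of the knob at (318,225), clear of the flange. Closing.

Request:
arm_command(
  deltas=[
    [[1,0,0,0,0],[1,0,0,0,0],[1,0,0,0,0],[1,0,0,0,0],[1,0,0,0,0]],
  ],
)

```text
t: 34.07
eef_pos: [589.9, -128.2, 37.5]
tcp_rot: [3.093, 0.028, 1.697]
ft_force: [-0.9, -1.0, -0.9]
opening: 0.183
```

Request:
arm_command(
  deltas=[
    [[1,0,0,0.05,0],[1,0,0,0.3,0],[1,0,0,0.4,0],[1,0,0,0.4,0],[1,0,0,0.2,0],[1,0,0,0,0]],
  ],
)

```text
t: 34.57
eef_pos: [588.0, -127.5, 177.1]
tcp_rot: [3.098, 0.025, 1.697]
ft_force: [-0.1, 0.2, -1.2]
opening: 0.18
```

Request:
arm_command(
  deltas=[
    [[1,-0.06,0.2,0,0],[1,-0.12,0.39,0,0],[1,-0.12,0.39,0,0],[1,-0.12,0.39,0,0],[1,-0.12,0.39,0,0],[1,-0.1,0.34,0,0],[1,0,0,0,0],[1,0,0,0,0]],
  ],
)

```text
t: 35.23
eef_pos: [519.1, 88.8, 174.7]
tcp_rot: [3.096, 0.027, 1.693]
ft_force: [0.4, 0.2, -1.1]
opening: 0.183
```

```bash
python3 - <<'E'
from h import *
s=env.state();print(s['eef_pos'].round(1),s['tcp_rot'].round(3),s['opening'],s['ft_force'].round(1)); shot('wrist','w6.png')
c=shot('top','t6.png');f=c['frame'][:,:,::-1]
cv2.imwrite('pics/t6c.png',cv2.resize(f[120:245,115:265],None,fx=4.5,fy=4.5,interpolation=cv2.INTER_CUBIC))
E
```

```text
[519.1  88.8 174.7] [3.096 0.027 1.693] 0.18265685835084589 [ 0.4  0.2 -1.1]
```

View pics/w6.png

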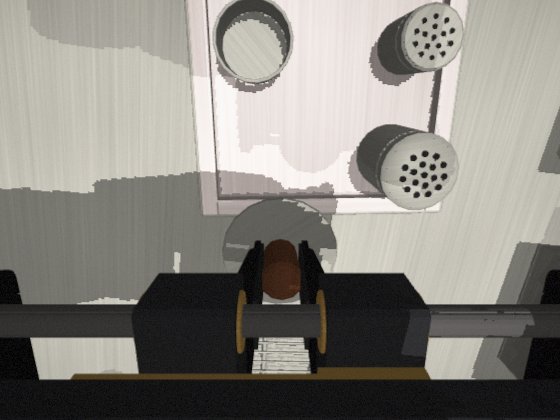

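View pics/t6c.png

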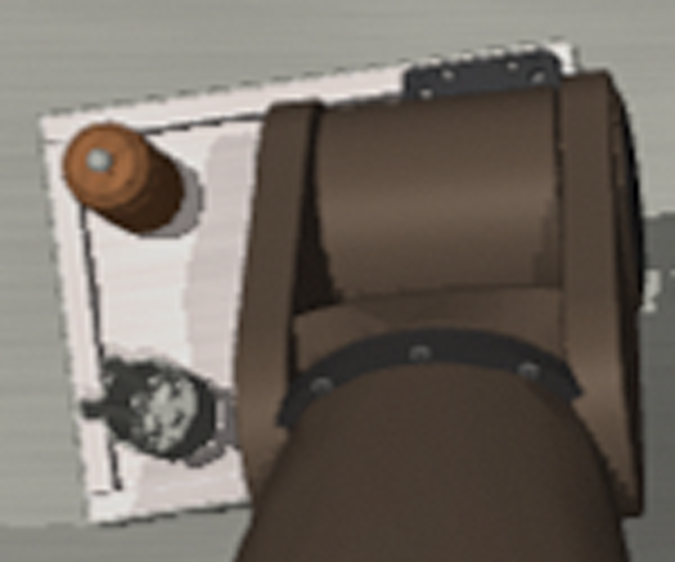

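```bash
python3 - <<'E'
from h import *
s=env.state();w=env.read_camera('wrist');s=env.state()
print('pot',wray(w,s,254,39,51),'tcp',s['eef_pos'])
z=s['eef_pos'][2]-8.5
L=wray(w,s,222.5,250,z);R=wray(w,s,337,250,z);T=wray(w,s,281,197.5,z); print('lid L,R,T',L,R,T,np.linalg.norm(L-R))
# centre: fit circle r31 through points
from scipy.optimize import least_squares
P=[wray(w,s,u,v,z)[:2] for u,v in [(222.5,250),(337,250),(281,197.5),(240,213),(319,211)]]
r=least_squares(lambda c:[np.hypot(*(p-c[:2]))-c[2] for p in P],[519,88,31]);print(r.x,r.fun)
f=w['frame'][:,:,::-1]
cv2.imwrite('pics/w6c.png',cv2.resize(f[0:110,180:330],None,fx=5,fy=5,interpolation=cv2.INTER_CUBIC))
E
```

```text
pot [492.07061183 204.15341011  51.        ] tcp [519.88354757  86.8616592  174.8728843 ]
lid L,R,T [489.6385214   85.92610955 166.3728843 ] [550.56347548  91.89695548 166.3728843 ] [517.07819726 117.92914274 166.3728843 ] 61.216836171529984
[520.25383364  87.45332633  30.64356515] [ 0.00981533 -0.00991978 -0.00274186 -0.01342326  0.01626957]
```

View pics/w6c.png

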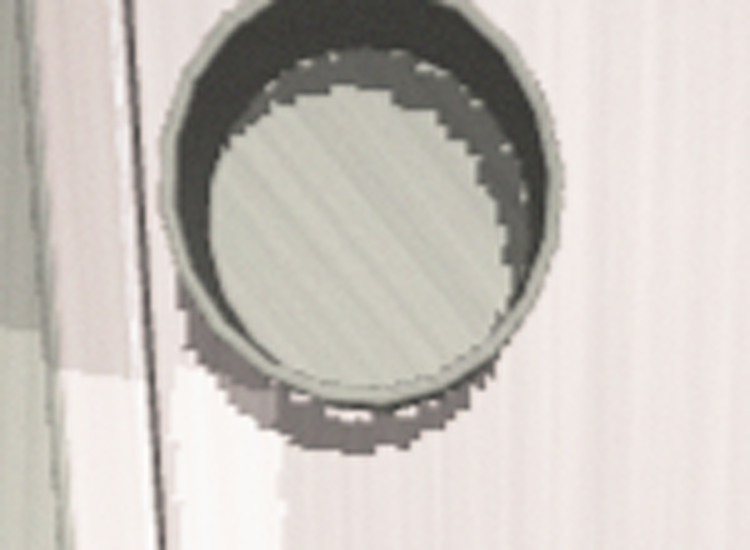

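```bash
python3 - <<'E'
from h import *
w=env.read_camera('wrist');s=env.state();print(s['eef_pos'])
g=cv2.cvtColor(w['frame'],cv2.COLOR_RGB2GRAY)
from scipy.optimize import least_squares
f=cv2.imread('pics/w6c.png')
s['eef_pos']=np.array([519.9,86.9,174.9])
P=[wray(w,s,180+(x+.5)/5-.5,(y+.5)/5-.5,51)[:2] for x,y in [(160,190),(561,190),(370,406),(195,300),(527,305),(270,385),(465,380)]]
r=least_squares(lambda c:[np.hypot(*(p-c[:2]))-c[2] for p in P],[490,204,30]);print(r.x,r.fun)
E
```

```text
[520.0531939   86.51632198 174.95229327]
[490.57705435 204.01368396  29.2887995 ] [ 0.10051249  0.32233698 -0.15087165 -0.48754468 -0.6137085   0.54405433
  0.28522104]
```

Request:
arm_command(
  deltas=[
    [[1,-0.06,0.25,0,0],[1,-0.1,0.38,0,0],[1,-0.1,0.38,0,0],[1,-0.04,0.15,0,0],[1,0,0,-0.2,0],[1,0,0,-0.3,0],[1,0,0,-0.1,0],[1,0,0,0,0],[1,0,0,0,0]],
  ],
)

```text
t: 36.18
eef_pos: [495.5, 197.5, 112.4]
tcp_rot: [3.092, 0.027, 1.671]
ft_force: [-0.2, 0.6, 0.2]
opening: 0.185
```

Request:
arm_command(
  deltas=[
    [[1,-0.05,0.07,-0.15,0.02],[1,0,0,-0.1,0],[1,0,0,0,0],[1,0,0,0,0]],
  ],
)

```text
t: 36.52
eef_pos: [493.5, 202.2, 88.9]
tcp_rot: [3.088, 0.026, 1.682]
ft_force: [0.1, 0.3, -0.5]
opening: 0.182
```

Request:
arm_command(
  deltas=[
    [[1,-0.035,0.02,-0.06,0.01],[1,0,0,0,0],[1,0,0,0,0]],
  ],
)

```text
t: 36.77
eef_pos: [491.0, 203.7, 84.1]
tcp_rot: [3.086, 0.026, 1.689]
ft_force: [0.0, 0.1, -1.0]
opening: 0.183
```

```bash
python3 - <<'E'
from h import *
s=env.state();print(s['eef_pos'].round(1),s['tcp_rot'].round(3)); w=shot('wrist','w7.png');c=shot('side','s7.png'); f=c['frame'][:,:,::-1]
cv2.imwrite('pics/s7c.png',cv2.resize(f[110:220,235:365],None,fx=5,fy=5,interpolation=cv2.INTER_CUBIC))
E
```

```text
[491.  203.7  84.1] [3.086 0.026 1.689]
```

View pics/s7c.png

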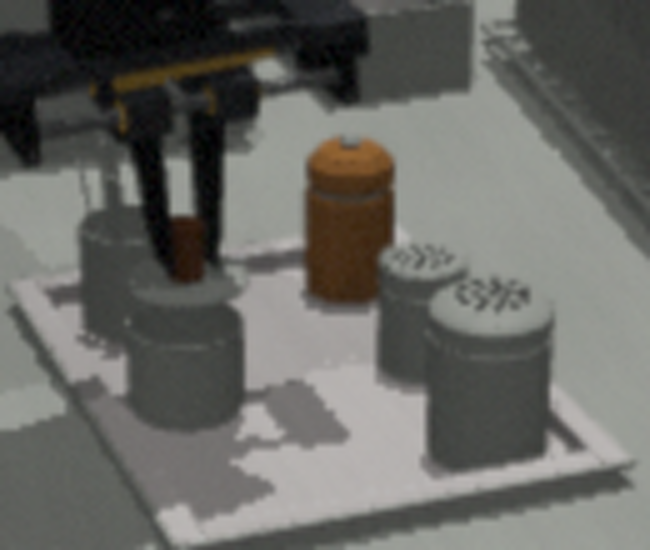

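View pics/w7.png

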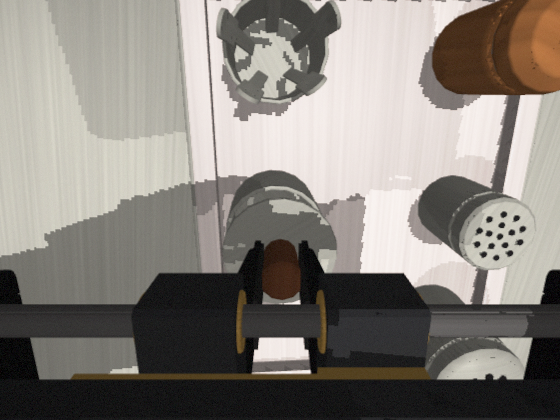

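The side crop shows the lid's flange (188,285) centred over the pot (186,310 rim), slightly above it. Lowering.

Request:
arm_command(
  deltas=[
    [[1,-0.01,0.01,-0.1,0],[1,0,0,-0.01,0],[1,0,0,0,0]],
  ],
)

```text
t: 37.12
eef_pos: [490.1, 205.0, 72.6]
tcp_rot: [3.085, 0.026, 1.688]
ft_force: [-0.4, 0.7, -1.3]
opening: 0.181
```

Request:
arm_command(
  deltas=[
    [[1,0,0,-0.04,0],[1,0,0,-0.01,0]],
  ],
)

```text
t: 37.28
eef_pos: [490.0, 205.0, 67.0]
tcp_rot: [3.085, 0.026, 1.689]
ft_force: [0.4, -0.2, -1.3]
opening: 0.182
```

Request:
arm_command(
  deltas=[
    [[1,0,0,-0.025,0]],
  ],
)

```text
t: 37.37
eef_pos: [490.1, 205.1, 64.5]
tcp_rot: [3.085, 0.026, 1.689]
ft_force: [0.5, 0.2, -0.9]
opening: 0.182
```

Request:
arm_command(
  deltas=[
    [[1,0,0,-0.015,0]],
  ],
)

```text
t: 37.45
eef_pos: [490.5, 205.2, 63.1]
tcp_rot: [3.084, 0.025, 1.689]
ft_force: [0.3, -0.6, 20.3]
opening: 0.185
```

Request:
arm_command(
  deltas=[
    [[0.5,0,0,0,0],[0.5,0,0,0,0],[0.5,0,0,0,0],[0.5,0,0,0,0],[0.5,0,0,0,0],[0.5,0,0,0.1,0],[0.5,0,0,0.3,0],[0.5,0,0,0.4,0],[0.5,0,0,0.4,0],[0.5,0,0,0,0]],
  ],
)

```text
t: 38.28
eef_pos: [488.9, 204.7, 188.3]
tcp_rot: [3.089, 0.026, 1.689]
ft_force: [1.2, 0.0, 0.5]
opening: 0.5
```

Request:
arm_command(
  deltas=[
    [[0,-0.06,-0.3,0.1,0],[0,-0.06,-0.38,0,0],[0,0,-0.38,0,0],[0,0,-0.38,0,0],[0,0,-0.38,0,0],[0,0,0,0,0],[0,0,0,0,0]],
  ],
)

```text
t: 38.87
eef_pos: [476.2, 16.5, 206.8]
tcp_rot: [3.075, 0.026, 1.692]
ft_force: [1.0, -0.0, -0.1]
opening: 0.937
```

```bash
python3 - <<'E'
from h import *
s=env.state();print(s['eef_pos'].round(1),s['ft_force'].round(1)); c=shot('side','s8.png'); f=c['frame'][:,:,::-1]
cv2.imwrite('pics/s8c.png',cv2.resize(f[110:220,235:365],None,fx=5,fy=5,interpolation=cv2.INTER_CUBIC))
c=shot('top','t8.png'); f=c['frame'][:,:,::-1]
cv2.imwrite('pics/t8c.png',cv2.resize(f[120:245,115:265],None,fx=4.5,fy=4.5,interpolation=cv2.INTER_CUBIC))
E
```

```text
[476.2  16.5 206.8] [ 1.  -0.  -0.1]
```

View pics/s8c.png

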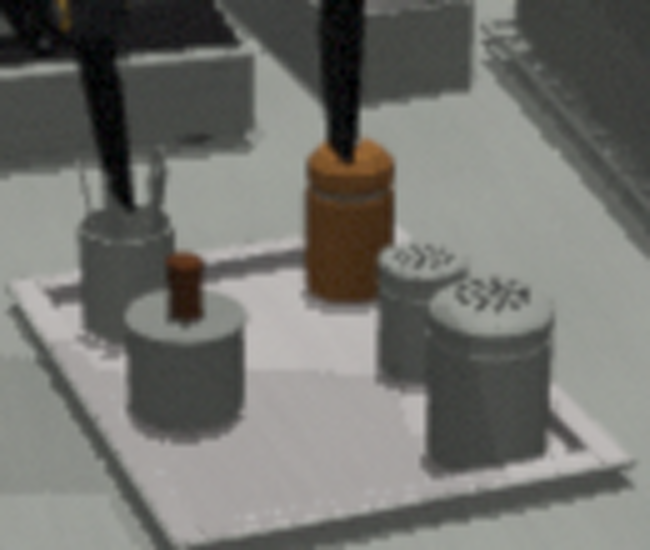

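View pics/t8c.png

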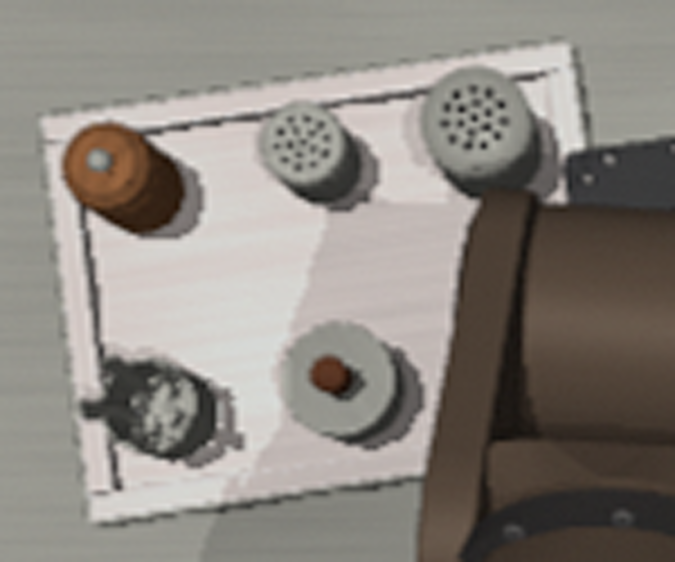

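The lid sits flush on the pot, with the knob at (185,285) in the side crop and (331,375) in the top crop. All five parts are upright, and the spoons are unmoved. One last numeric check, then I hand in.

```bash
python3 - <<'E'
from h import *
import pickle
c=pickle.load(open('top0.pkl','rb'));k,q=np.cos(TY),np.sin(TY)
for n,u,v,z in [('mill',100,160,93),('small',304,143,65),('tall',475,117,88),('knob',331,374,85),('flange',340,381,55)]:
    X=ray(c,115+(u+.5)/4.5-.5,120+(v+.5)/4.5-.5,z)[:2];d=X-TC;print(n,np.round([k*d[0]+q*d[1],-q*d[0]+k*d[1]],1))
s=env.state();print(s['t'],s['qvel'].round(3),s['ft_force'].round(1))
a=cv2.imread('pics/side0.png');b=cv2.imread('pics/s8.png')
d=cv2.absdiff(a,b).max(2);print('cutter diff',d[285:335,372:415].mean(),'reds',d[260:375,205:270].mean())
env.job_done()
E
```

```text
mill [ 67.4 101.5]
small [67.6 -1.2]
tall [ 62.9 -96.1]
knob [-61.2  -2.7]
flange [-61.7  -2.1]
38.9667 [ 0.032  0.006 -0.     0.002 -0.002  0.006] [ 0.5  0.  -0.3]
cutter diff 8.674418604651162 reds 11.396120401337793
the job is handed in; nothing more can be done
```

The seasoning tray is made up and handed in at t ≈ 39 s of the 128 s allowed. I placed the parts in the order asked: mill, tall dredger, small dredger, pot, then lid.

The last look from the top camera gave these centres, in tray coordinates (x far, y left, mm):

| Part | x | y | Gap to rim |
|---|---|---|---|
| Mill | 67 | 101 | about 8 and 9 |
| Tall dredger | 63 | -96 | about 7 and 9 |
| Small dredger | 68 | -1 | about 9 |
| Pot with lid | -61 | -2 | about 6–9 |

- **Upright and seated:** The top and side views showed all five parts upright. The lid's flange sat flush on the pot, with contact within 0.5 mm of the height I expected.
- **Left alone:** The spoon cup looked unmoved in the pictures. For the cutter and the red shakers, the only check was a before/after image difference. It was small but not zero (mean 9–11 of 255), which I put down to arm shadow and image noise. I did not look into it further.
- **Disagreements:** Estimates of the pot's position differed by up to 5 mm between the top camera, the wrist camera and the tool position. The small dredger is about 4 mm off the exact midpoint of its neighbours, though it is centred on the tray.
- **Forces:** The wrist force peaked at about 44 N when the mill and the tall dredger touched down, against the 120 N limit. Those loads went through the held part, not the gripper body.

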